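# Seal the food keeper under the wire rack

### The job

Seal the food keeper that stands half under the wire rack: flip the four green side clips of its lid down until each snaps flat against the side of the box, and only then push the green vent shutter on the lid shut until it clicks home. Do not bump the rack, and leave everything else on the counter standing where it is.

Things in the scene. Friction and masses are not known exactly. Their poses are not given: they have to be found in the camera images.
- keeper: Snap-lock food keeper, frosted box with white lid in place, on a dark red grip pad (225 x 165 x 6 mm) that holds it fast. Origin on the counter under its centre; x along its length, away from the robot towards the rack, y to its left, z up. Lid 204 (x) x 148 (y) mm, flat top at z = 88 mm; box walls below 190 x 132 mm. Green clips: two on each long side, centres at x = -50 (near) and +50 mm (far)
- clip_near_left (a joint): Hinge of the near left clip, rad: 0 = open, sticking out sideways and 0.13 rad (7 deg) above level; 1.7 = straight down, flat on the box side, snapped. Left alone it rests open at -0.2 to 0.2. Pushed down, it springs back open with up to 0.2 N m (7 N at 30 mm from the hinge) until 1.35; beyond that it snaps down by itself and stays
- clip_near_right (a joint): Hinge of the near right clip, same meaning (mirror image)
- clip_far_left (a joint): Hinge of the far left clip, same meaning; this clip is under the rack
- clip_far_right (a joint): Hinge of the far right clip, same meaning (mirror image); this clip is under the rack
- clip_near_left_tab (a point): Free end of the near left clip (plate 64 mm wide along x, 4.5 mm thick, reaching 39 mm from its hinge), middle of its outer face (looks up while open, outwards when closed), 36 mm from the hinge. Hinge lines of all clips run along the keeper's x at y = +74.5 (left) or -74.5 mm (right), z = 82 mm
- clip_near_right_tab (a point): Same point of the near right clip
- clip_far_left_tab (a point): Same point of the far left clip
- clip_far_right_tab (a point): Same point of the far right clip
- shutter (a joint): Slide of the green vent shutter on the lid, m: 0 = open, 0.032 = shut and latched; shuts along the keeper's +x, starts at -0.004 to 0.004. It springs back open; needs up to about 7 N; in the last 5 mm it clicks shut by itself and stays. Plate 62 (x) x 54 (y) mm, top at z = 93 mm, between rails at y = +-30 mm, 94 mm high
- shutter_ridge (a point): Top centre of the shutter's finger ridge (8 mm thick along x, 46 mm wide along y, rising 13.5 mm above the plate to z = 106.5 mm). In the keeper's frame at x = -23 mm, y = 0 when shut; 28 to 36 mm nearer the robot at the start
- rack: Fixed steel wire rack over the keeper's far half. Origin on the counter under its centre, x away from the robot. Wire top 200 (x) x 620 (y) mm, underside 246 mm up; legs at the corners, joined by a low wire at each end. Near edge above the keeper's x = 0 to +40 mm: over the far clips a vertical tool would hit it, one leaning back by 30 to 40 degrees clears it. Jar and bowl on its ends
- cup_a: Glass cup, 74 mm across, 88 mm high, standing under the rack beyond one side of the keeper; origin under its base. Leave alone
- cup_b: Glass cup of the same size, standing off the near right corner of the keeper. Leave alone
- pan: Aluminium pan, 170 mm across, 55 mm high, long folding handle to its -x, on the pot stand; origin under its base. Leave alone
- pot_stand: Round carved wooden pot stand, 170 mm across, 18 mm high; origin under its centre. Leave alone
- tin: Blue metal tin with closed hinged lid, 113 x 163 x 74 mm; origin under its centre. Leave alone

How it is judged (in metres and radians):
On the way, in this order (a step that is already met when the one before it is completed fails the run):
1. all four side clips are snapped down while the vent shutter is still open (value of joint each of clip_near_left, clip_near_right, clip_far_left, clip_far_right above 1.6 rad and value of joint shutter below 0.022 m), for 0.2 s.
2. the vent shutter is shut and latched (value of joint shutter above 0.03 m), for 0.2 s.
At the end, for the whole second after the job is handed in: All four clips are snapped flat against the box sides (each within 0.1 rad of straight down) and the vent shutter is shut and latched (within 2 mm of its stop) (value of joint each of clip_near_left, clip_near_right, clip_far_left, clip_far_right above 1.6 rad and value of joint shutter above 0.03 m); the robot touches nothing.
It fails at once if the robot bumps the wire rack (more than 6 N) (contact force between any of the arm, the fingers and rack above 6 N).
It fails at once if a glass cup is shifted by more than 20 mm or tipped (distance of any of cup_a, cup_b from where it was at the start of the episode above 0.02 m or angle between any of cup_a, cup_b's own z axis and vertical above 0.4 rad).
It fails at once if the pan, pot stand or tin is shifted by more than 20 mm (distance of any of pan, pot_stand, tin from where it was at the start of the episode above 0.02 m).
It also fails if it takes over 59 s, if anything falls off the work surface, if the arm or the gripper's body presses on something with over 40 N, if the wrist force passes 120 N, or if a joint passes its speed limit or range.

### The arm

A 6-joint arm with a two-finger parallel gripper is mounted at the origin on the work surface. World frame = base frame: x ahead of the robot, y to its left, z up, the work surface at z = 0. Lengths are in mm, angles in degrees, forces in N, time in s.
With the tool pointing down it reaches from about 300 to 1000 mm from the base axis. Payload 5.1 kg.
Tool frame: the origin (TCP) lies where the fingers leave the gripper's body, on its centre line; the fingertips stand 78 mm ahead of it and the grasp point (between the pads) lies 59 mm ahead of it; z points along the fingers, y is the line along which they close (so a half turn about z gives the same grasp; the last joint's range is limited). The gripper opens to 95 mm and grips with 3 to 60 N. Pads are 20 mm wide; open, the fingers measure 119 mm over their backs; the gripper's body (75 mm by 180 mm) begins 59 mm behind the grasp point.
Start: joints at [71.299, 7.093, 94.555, -0, 78.352, -4.733], TCP at [156.927, 630.761, 292.256] pointing down, gripper open.
Joint ranges: [-149.61, 149.61], [-58.7, 133.49], [1.44, 155.28], [-77.14, 257.14], [18.33, 153.61], [-166.67, 166.67]. Speed limits (degrees/s): [147.25, 147.25, 180, 180, 180, 180].

### API

Orientations are given as a 3x3 rotation matrix whose columns are the frame's x, y, z axes.
In Python, from bench import ctrl, planner, capture, nets, get_clock, get_joints, get_qd, get_effort, get_position, get_ee_rot, get_contact_force, get_moment, get_gripper_width, get_gripper_force gives the robot as it stands. Calls block until the motion is done:
- ctrl.move_to(position, orientation): joint-space move of the TCP to a pose.
- ctrl.move_l(position, ori=None, vel=150): straight line of the TCP; ori=None keeps the orientation; vel is the mean speed in mm/s.
- ctrl.move_j(angles): joint-space move.
- ctrl.release() and ctrl.grab(): open the fingers fully, or close them until they stop; the grip force is fixed at half the most.
- ctrl.hold(seconds).
- planner.ik(position, orientation): joint angles nearest the present ones, or None.
- capture(name): name is "side" or "top"; returns a dict with "frame" (384x512x3 uint8, red, green, blue), "vfov" (degrees; the focal length in pixels is half the picture's height over the tangent of half this angle, whatever the lens; pixels are square), "cx", "cy" (the principal point, pixels), "k1" (the pictures are not rectified: a ray, as slopes to the right and down, at radius r is drawn at 1 + k1 r^2 times it, then the intrinsics apply), "origin" and "rotation" of the camera in the world. Camera axes: x right, y down, z forward; pixel columns grow to the right and rows downward; lengths in mm; the calibration is good to about 2 mm. A picture is of the moment at which its call begins. There is no depth.
A pose or a line that the arm cannot do raises ctrl.Unreachable and nothing moves.
- ctrl.job_done(): hands the job in; it is judged then, once.
Trained networks look in the newest picture that a camera, given by its name, has taken for a name from the list of things; names that differ only in an ending like _2 or _b are one class to them, and where a whole thing is asked for, a point or a joint stands for the part that bears it (a point fixed in the world has none). Each returns a list of dicts, best first, with "score" (0 to 1); they miss things now and then, are a little off and sometimes report something else, mostly with a low value. They report only what shows in the picture. A call takes as long as a camera call.
- nets.find_in(camera, query): "pixel" ([column, row] in pixels, amid what is visible of it).
- nets.outline_of(camera, query): "region" (384x512 bool, what is visible of it) and "pixel" ([column, row] in pixels, amid what is visible of it).
Readings, each from a call of its own:
- get_clock(): time.
- get_joints(): joint angles.
- get_qd(): joint speeds.
- get_effort(): joint torques, N m.
- get_position(): TCP position.
- get_ee_rot(): TCP orientation.
- get_contact_force(): force on the tool from outside, world axes, zero at the start.
- get_moment(): the same for the moment, N m.
- get_gripper_width(): finger opening in mm.
- get_gripper_force(): force on a finger pad.
Only numpy, scipy, OpenCV 4.12 (cv2) and the standard library are available. Lean on these libraries where they do the work, as an engineer would, in place of code of your own. Each camera call takes 0.05 s, during which the arm holds its last target. There are 200 camera calls.

## Working session

There is one attempt and no reset: what is moved stays moved. The work goes in short steps, each a Python script; the robot and the scene stay as the last script left them, time stands still between calls to the robot, and variables do not carry over. Pictures are saved under pics/ and viewed, at most 10 in all, crops included, and the job is handed in when it is done.

```bash
mkdir -p pics; ls
python3 - <<'E'
from bench import *
import cv2,numpy as np
for n in("side","top"):
    c=capture(n); cv2.imwrite(f"pics/{n}0.png",cv2.cvtColor(c["frame"],cv2.COLOR_RGB2BGR))
    print({k:v for k,v in c.items() if k!="frame"})
    for q in("keeper","clip_near_left","clip_near_left_tab","shutter","shutter_ridge","rack","cup_a"):
        print(n,q,[(np.round(d["pixel"]).tolist(),round(d["score"],2)) for d in nets.find_in(n,q)][:6])
print(get_clock())
E
```

```text
bench.py
pics
{'vfov': 44.47864093394863, 'cx': 257.6815215616148, 'cy': 189.48128909878002, 'k1': -0.00417221030124896, 'origin': array([ 110.60815574, -962.16756253,  851.55396035]), 'rotation': array([[ 0.90380454, -0.2503616 ,  0.34706833],
       [-0.42791657, -0.51928744,  0.73974858],
       [-0.00497642, -0.81710441, -0.57646823]])}
side keeper [([254.0, 210.0], 0.58)]
side clip_near_left [([228.0, 183.0], 0.7)]
side clip_near_left_tab [([223.0, 184.0], 0.68)]
side shutter [([245.0, 198.0], 0.7)]
side shutter_ridge [([242.0, 200.0], 0.59), ([312.0, 137.0], 0.28)]
side rack [([341.0, 152.0], 0.76)]
side cup_a [([264.0, 156.0], 0.88), ([265.0, 265.0], 0.58)]
{'vfov': 45.798337660442336, 'cx': 257.35008206281714, 'cy': 193.59323507122633, 'k1': -0.08979922540449241, 'origin': array([ 402.76421817,   -8.64855183, 1551.85356472]), 'rotation': array([[ 0.00507657, -0.99395363,  0.10968319],
       [-0.99998123, -0.00542233, -0.0028544 ],
       [ 0.00343188, -0.10966664, -0.9939625 ]])}
top keeper [([256.0, 205.0], 0.75)]
top clip_near_left [([230.0, 214.0], 0.62)]
top clip_near_left_tab [([231.0, 211.0], 0.78), ([288.0, 217.0], 0.62)]
top shutter [([255.0, 206.0], 0.77), ([230.0, 214.0], 0.43), ([258.0, 202.0], 0.23)]
top shutter_ridge [([253.0, 207.0], 0.73)]
top rack [([247.0, 144.0], 0.63)]
top cup_a [([178.0, 154.0], 0.86), ([324.0, 218.0], 0.63), ([256.0, 204.0], 0.42)]
0.8
```

Run:
```python
import cv2
a=cv2.imread("pics/side0.png")[110:310,150:410];b=cv2.imread("pics/top0.png")[90:290,130:390]
cv2.imwrite("pics/s1.png",cv2.resize(a,None,fx=3,fy=3,interpolation=cv2.INTER_CUBIC))
cv2.imwrite("pics/t1.png",cv2.resize(b,None,fx=3,fy=3,interpolation=cv2.INTER_CUBIC))
```

```text
(no output)
```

View pics/s1.png

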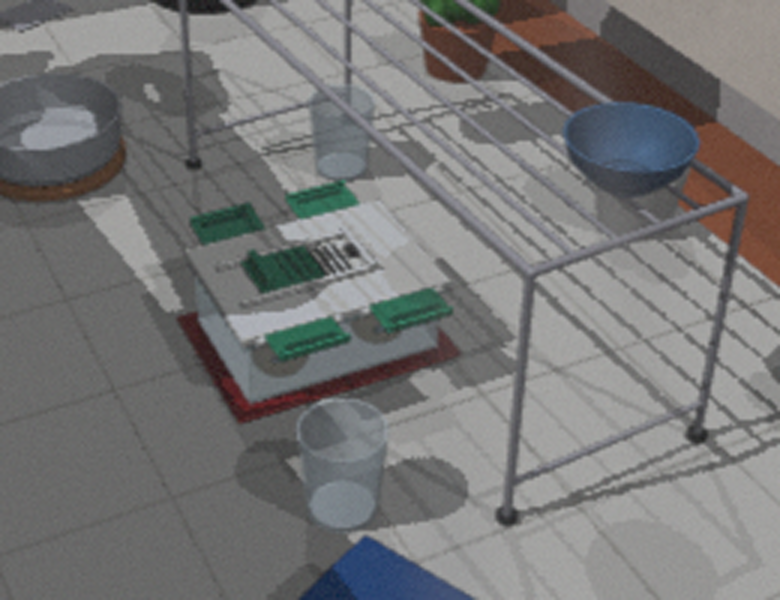

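View pics/t1.png

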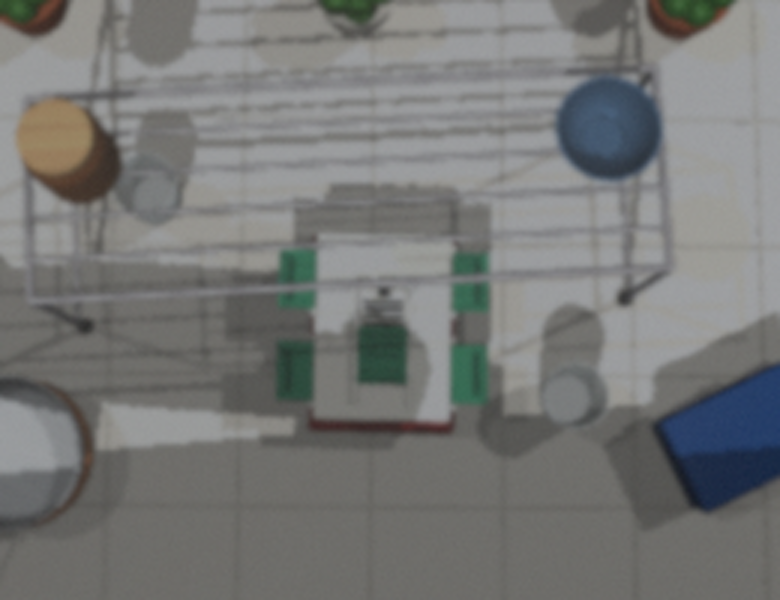

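View pics/side0.png

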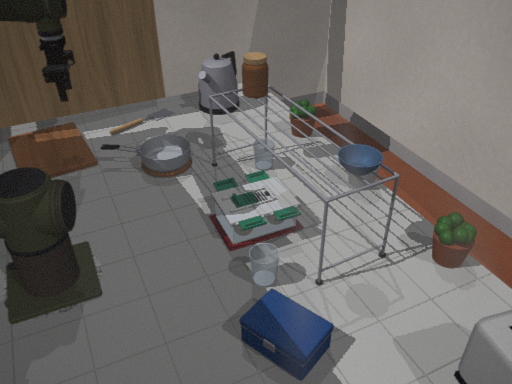

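Seen: the lid with four green clips and an open shutter. In the top crop the clips are at about (295,370), (470,374), (297,278) and (471,281), and the rack's near rail runs (30,301)–(668,268). cup_b is at (572,398), well clear of the right clips. Next I'll fit the keeper pose from the green blobs in both views, and the rack rail by triangulation.

```bash
cat > fit.py <<'E'
import numpy as np,cv2
from scipy.optimize import least_squares
from bench import *
def proj(c,P):
    p=(np.atleast_2d(P)-c["origin"])@c["rotation"]; u=p[:,:2]/p[:,2:]
    u=u*(1+c["k1"]*(u**2).sum(1,keepdims=True))
    return u*(192/np.tan(np.radians(c["vfov"]/2)))+[c["cx"],c["cy"]]
C={n:capture(n) for n in("side","top")}
def blobs(n):
    h=cv2.cvtColor(C[n]["frame"],cv2.COLOR_RGB2HSV); m=cv2.inRange(h,(65,90,30),(90,255,255))
    m=cv2.morphologyEx(m,cv2.MORPH_CLOSE,np.ones((3,3)))
    k,l,s,ce=cv2.connectedComponentsWithStats(m)
    return [(ce[i],s[i,:].tolist()) for i in range(1,k) if s[i,4]>50 and 200<ce[i][0]<310 and 150<ce[i][1]<240]
E
cat > p1.py <<'E'
from fit import *
B={n:blobs(n) for n in C}
for n in B:
    for b in B[n]: print(n,np.round(b[0],1),b[1])
# names by crop order
exp={"top":{"NL":(228,213),"NR":(287,215),"FL":(229,183),"FR":(287,184)},"side":{"NL":(225,184),"FL":(257,176),"NR":(252,223),"FR":(287,213)}}
def near(n,p): return min((b[0] for b in B[n]),key=lambda b:np.hypot(*(b-p)))
names=["NL","NR","FL","FR"]
obs={n:np.array([near(n,exp[n][k]) for k in names]) for n in exp}
def model(v):
    x,y,w,dz=v[:4]; R=np.array([[np.cos(w),-np.sin(w),0],[np.sin(w),np.cos(w),0],[0,0,1]])
    P=[]
    for k,t in zip(names,v[4:8]):
        s=1 if k[1]=="L" else -1; f=t-.13
        P.append([50 if k[0]=="F" else -50,s*(74.5+19.5*np.cos(f)+2*np.sin(f)),82-19.5*np.sin(f)+2*np.cos(f)])
    return np.array(P)@R.T+[x,y,dz]
def res(v): return np.r_[(proj(C["top"],model(v))-obs["top"]).ravel(),(proj(C["side"],model(v))-obs["side"]).ravel(),v[4:8]*3,v[3]/4]
s=least_squares(res,[500,0,0,0,0,0,0,0],loss="soft_l1",x_scale=[100,100,.1,10,.1,.1,.1,.1]); print(np.round(s.x,3)); print(np.round(res(s.x)[:16].reshape(-1,2),1))
# rack rail ends: triangulate line from pixels (crop/3+offset)
T=[np.array([30,301])/3+[130,90],np.array([668,268])/3+[130,90]]
S=[np.array([222,0])/3+[150,110],np.array([528,272])/3+[150,110]]
def rr(v):
    P=np.array([[v[0],v[1],v[2]],[v[3],v[4],v[5]]]); return np.r_[(proj(C["top"],P)-T).ravel(), (proj(C["side"],P)-S)[1], (np.hypot(*(P[0]-P[1])[:2])-620)/10,(v[2]-v[5])/5]
r=least_squares(rr,[560,310,250,560,-310,250],x_scale=100); print("rack",np.round(r.x,1),np.round(rr(r.x),1))
np.save("keeper.npy",s.x[:4])
x,y,w=s.x[:3]
R=np.array([[np.cos(w),-np.sin(w)],[np.sin(w),np.cos(w)]])
for i in(0,3): print("rack in keeper",np.round(R.T@(r.x[i:i+2]-[x,y]),1))
# overlay: keeper lid corners + clips
for n in C:
    f=cv2.cvtColor(C[n]["frame"],cv2.COLOR_RGB2BGR); f=cv2.resize(f[110:260,180:340],None,fx=5,fy=5) if n=="side" else cv2.resize(f[150:270,190:330],None,fx=5,fy=5)
    o=np.array([180,110]) if n=="side" else np.array([190,150])
    L=np.array([[a,b,88] for a,b in((-102,-74),(102,-74),(102,74),(-102,74))],float); L[:,:2]=L[:,:2]@R.T; L+=[x,y,s.x[3]]
    q=((proj(C[n],L)-o+.5)*5).astype(int); cv2.polylines(f,[q.reshape(-1,1,2)],True,(0,0,255),1)
    for p in proj(C[n],model(s.x)): cv2.circle(f,tuple(((p-o+.5)*5).astype(int)),4,(0,255,255),1)
    cv2.imwrite(f"pics/ov_{n}.png",f)
print(np.round(get_ee_rot(),3))
E
python3 p1.py; python3 -c "
import cv2,numpy as np
a=cv2.imread('pics/ov_side.png');b=cv2.imread('pics/ov_top.png');h=600
a=cv2.resize(a,(400,375));b=cv2.resize(b,(400,343));b=cv2.copyMakeBorder(b,0,32,0,0,0);cv2.imwrite('pics/ov.png',np.hstack([a,b]))"
```

```text
side [256.6 176.1] [246, 170, 23, 13, 170]
side [224.7 184. ] [214, 178, 24, 13, 186]
side [243.7 199.1] [231, 192, 26, 15, 228]
side [285.8 213. ] [274, 207, 26, 14, 207]
side [251.8 222.4] [239, 216, 27, 14, 221]
top [228.7 178.2] [224, 174, 10, 9, 86]
top [286.4 188.6] [282, 185, 10, 8, 77]
top [256.9 209.6] [251, 200, 13, 16, 144]
top [228.6 214.8] [224, 205, 9, 18, 115]
top [285.9 214.5] [281, 205, 11, 19, 196]
[ 5.45415e+02 -1.26850e+01 -1.30000e-02  3.48000e-01 -1.18000e-01
  3.40000e-02 -7.80000e-02  1.33000e-01]
[[-0.5 -0.5]
 [ 0.1  0.9]
 [ 0.2  5.4]
 [-0.  -3.9]
 [ 0.3  0.1]
 [-0.4 -0.1]
 [ 0.1  0.1]
 [ 0.3 -0.1]]
rack [ 554.3  328.5  247.8  589.2 -289.3  247.8] [-0.   0.  -0.1  0.2  0.2 -0.  -0.1 -0. ]
rack in keeper [  4.5 341.3]
rack in keeper [  47.4 -276. ]
[[-0.97   0.241  0.   ]
 [ 0.241  0.97   0.   ]
 [-0.     0.    -1.   ]]
```

View pics/ov.png

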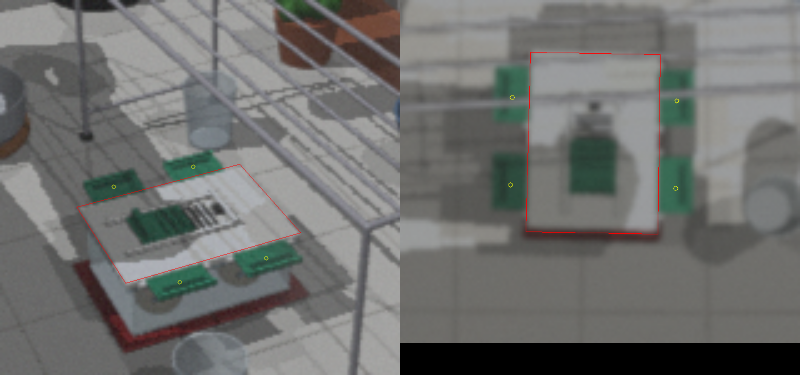

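The overlay fits the lid and clips, and the rack's near rail lies at keeper x of about 22–34 over the clips. Next step is the near left clip.

```bash
cat > act.py <<'E'
from bench import *
import numpy as np
x0,y0,w,_=np.load("keeper.npy")
K=np.array([[np.cos(w),-np.sin(w),0],[np.sin(w),np.cos(w),0],[0,0,1]]); O=np.array([x0,y0,0])
def rot(a):
    a=np.radians(a); s,c=np.sin(a),np.cos(a); return K@np.array([[-c,0,s],[0,1,0],[-s,0,-c]])
def clip_path(xk,s,a,r=25):
    R=rot(a); t=np.array([10,-s*12,78.])
    P=[]
    for f in np.radians([-28,5,25,45,62,78]):
        p=np.array([xk,s*(74.5+r*np.cos(f)+3*np.sin(f)),82-r*np.sin(f)+3*np.cos(f)])
        P.append(O+K@p-R@t)
    back=R[:,2]
    out=P[-1]+K@[0,s*18,0]
    return R,[P[0]-130*back],[P[0]]+P[1:],[out,out-150*back]
def clip(xk,s,a,go=True):
    R,pre,arc,post=clip_path(xk,s,a)
    if not go: return [planner.ik(p,R) is not None for p in pre+arc+post]
    ctrl.move_to(pre[0],R); ctrl.move_l(arc[0],vel=150)
    for p in arc[1:]:
        ctrl.move_l(p,vel=60); print(np.round(get_contact_force(),1),end=" ")
    ctrl.move_l(post[0],vel=80); print("out",np.round(get_contact_force(),1)); ctrl.move_l(post[1],vel=200)
    print(get_clock())
E
python3 - <<'E'
from act import *
for xk,a in((-50,20),(40,36)):
    for s in(1,-1): print(xk,s,clip(xk,s,a,False))
ctrl.grab(); print(get_gripper_width())
clip(-50,1,20)
import cv2
for n,r in(("side",(130,270,170,350)),):
    f=capture(n)["frame"][r[0]:r[1],r[2]:r[3]]; cv2.imwrite("pics/a1.png",cv2.cvtColor(cv2.resize(f,None,fx=4,fy=4),cv2.COLOR_RGB2BGR))
E
```

```text
-50 1 [True, True, True, True, True, True, True, True, True]
-50 -1 [True, True, True, True, True, True, True, True, True]
40 1 [True, True, True, True, True, True, True, True, True]
40 -1 [True, True, True, True, True, True, True, True, True]
0.615385120928029
[0.4 0.8 0.6] [1.5 2.6 2.9] [2.5 4.1 2.8] [1.2 3.4 2.5] [1.1 1.  0.9] out [-0.3 -0.2  1.1]
8.4167
```

View pics/a1.png

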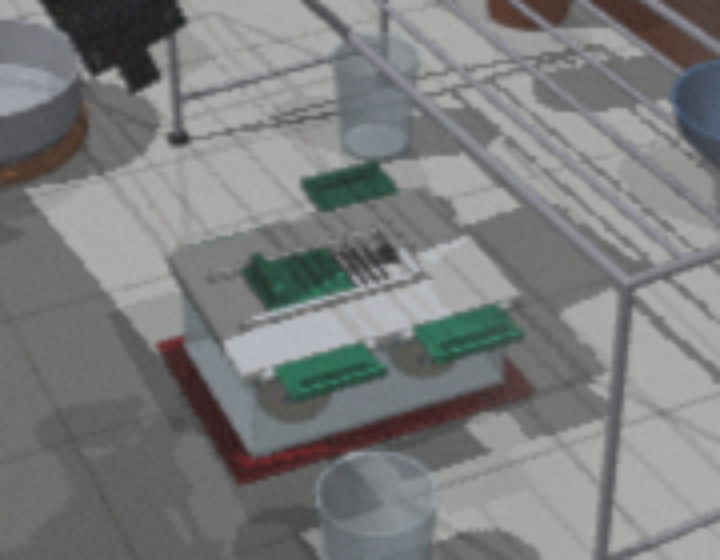

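The near left clip has snapped down and is no longer visible on that side; the other three are open. Now the remaining three.

Run:
```python
from act import *
clip(40,1,36); clip(40,-1,36); clip(-50,-1,20)
import cv2
f=np.hstack([cv2.resize(capture(n)["frame"][r[0]:r[1],r[2]:r[3]],(400,400)) for n,r in(("side",(140,260,190,310)),("top",(140,260,200,320)))])
cv2.imwrite("pics/a2.png",cv2.cvtColor(f,cv2.COLOR_RGB2BGR))
```

```text
[0.8 0.3 1.5] [0.7 1.5 3. ] [3.6 4.  2.7] [2.2 3.2 2.2] [0.8 0.9 0.4] out [ 0.4  0.2 -0.3]
12.6917
[ 0.6 -0.8  1.8] [ 1.4 -2.4  3.1] [ 2.7 -5.1  3.4] [ 1.3 -3.6  2.7] [-0.2 -0.6  0.4] out [0.8 0.4 1.3]
17.3833
[ 0.9 -1.6  0.5] [ 1.  -2.3  2.3] [ 1.9 -3.5  2.6] [ 2.2 -3.4  2.6] [ 0.2 -0.8  0.9] out [-0.3  0.2  0.1]
21.6083
```

View pics/a2.png

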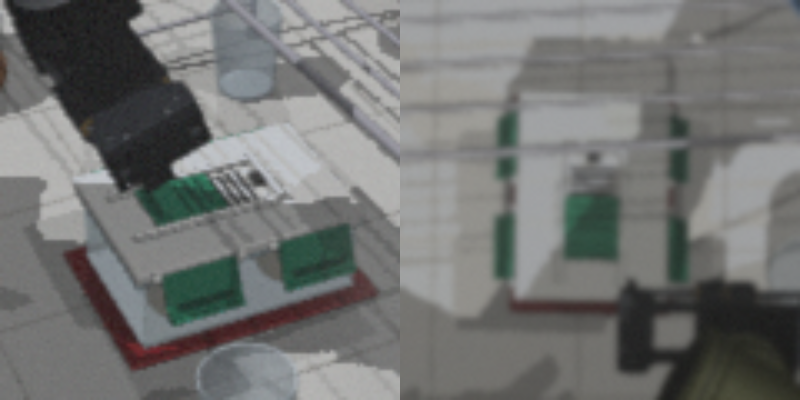

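All four clips look down. The green strips in the top view seem a bit wide, so I'll fit the clip angles before pushing the shutter.

Run:
```python
from fit import *
x,y,w,dz=np.load("keeper.npy"); c0,s0=np.cos(w),np.sin(w); R=np.array([[c0,-s0,0],[s0,c0,0],[0,0,1]])
for n in C:
    for b in blobs(n): print(n,np.round(b[0],1),b[1])
    for k,xk,s in(("NL",-50,1),("NR",-50,-1),("FL",50,1),("FR",50,-1)):
        for t in (1.35,1.5,1.7):
            f=t-.13; u=np.array([0,s*np.cos(f),-np.sin(f)]); nn=np.array([0,s*np.sin(f),np.cos(f)])
            H=np.array([xk,s*74.5,82]); P=np.array([H+r*u+h*nn for r,h in((0,3),(20,3),(39,3))])@R.T+[x,y,dz]
            print(n,k,t,np.round(proj(C[n],P),1).tolist())
```

```text
side [244.1 199.1] [231, 192, 27, 15, 230]
side [282.2 217.6] [275, 210, 19, 17, 209]
side [250.4 227. ] [239, 217, 24, 20, 324]
side NL 1.35 [[227.1, 188.6], [226.5, 192.7], [225.9, 196.5]]
side NL 1.5 [[227.1, 188.7], [226.8, 193.6], [226.6, 198.1]]
side NL 1.7 [[227.1, 188.9], [227.4, 194.6], [227.6, 199.9]]
side NR 1.35 [[248.9, 219.6], [250.1, 226.7], [251.2, 233.4]]
side NR 1.5 [[249.0, 219.7], [249.7, 226.5], [250.4, 232.7]]
side NR 1.7 [[249.0, 219.9], [249.1, 225.9], [249.2, 231.4]]
side FL 1.35 [[259.0, 180.3], [258.0, 184.4], [257.1, 188.2]]
side FL 1.5 [[259.0, 180.4], [258.4, 185.2], [257.9, 189.7]]
side FL 1.7 [[259.0, 180.6], [259.0, 186.2], [259.0, 191.4]]
side FR 1.35 [[283.2, 209.7], [284.2, 216.6], [285.1, 223.2]]
side FR 1.5 [[283.2, 209.8], [283.7, 216.4], [284.1, 222.6]]
side FR 1.7 [[283.2, 210.0], [283.0, 215.9], [282.8, 221.4]]
top [256.1 208.5] [250, 199, 14, 17, 152]
top NL 1.35 [[233.1, 214.5], [231.3, 214.8], [229.6, 215.1]]
top NL 1.5 [[233.1, 214.5], [232.1, 214.8], [231.3, 215.2]]
top NL 1.7 [[233.0, 214.5], [233.3, 214.9], [233.6, 215.2]]
top NR 1.35 [[280.9, 215.3], [282.7, 215.7], [284.3, 216.1]]
top NR 1.5 [[280.9, 215.4], [281.8, 215.7], [282.6, 216.1]]
top NR 1.7 [[280.9, 215.4], [280.6, 215.7], [280.3, 216.1]]
top FL 1.35 [[233.8, 183.8], [232.0, 184.5], [230.3, 185.2]]
top FL 1.5 [[233.8, 183.8], [232.9, 184.6], [232.0, 185.3]]
top FL 1.7 [[233.8, 183.9], [234.1, 184.7], [234.3, 185.4]]
top FR 1.35 [[281.3, 184.7], [283.0, 185.5], [284.7, 186.2]]
top FR 1.5 [[281.3, 184.7], [282.2, 185.5], [283.0, 186.2]]
top FR 1.7 [[281.3, 184.7], [281.0, 185.5], [280.7, 186.2]]
```

The side-view edge slopes suggest the clips may sit short of flat. I'll press the near right clip inward with force monitoring and see what happens.

```bash
cat >> act.py <<'E'
def press(xk,s,a,fmax=12):
    R=rot(a); t=np.array([10,-s*12,78.]); T=lambda y,z:O+K@[xk,s*y,z]-R@t
    b=R[:,2]
    ctrl.move_to(T(108,60)-110*b,R); ctrl.move_l(T(108,60),vel=200)
    f0=get_contact_force(); L=[]
    for y in np.arange(96,73,-2.):
        ctrl.move_l(T(y,55),vel=60); f=s*(K.T@(get_contact_force()-f0))[1]; L.append((y,round(f,1)))
        if f>fmax: break
    print(L)
    ctrl.move_l(T(104,58),vel=100); ctrl.move_l(T(104,58)-140*b,vel=220); print(get_clock())
E
python3 - <<'E'
from act import *
from fit import blobs
press(-50,-1,20)
import cv2
f=np.hstack([cv2.resize(capture(n)["frame"][r[0]:r[1],r[2]:r[3]],(400,400)) for n,r in(("side",(140,260,190,310)),("top",(140,260,200,320)))])
cv2.imwrite("pics/a3.png",cv2.cvtColor(f,cv2.COLOR_RGB2BGR))
E
```

```text
[(np.float64(96.0), np.float64(0.5)), (np.float64(94.0), np.float64(0.2)), (np.float64(92.0), np.float64(1.1)), (np.float64(90.0), np.float64(-0.0)), (np.float64(88.0), np.float64(0.0)), (np.float64(86.0), np.float64(-0.9)), (np.float64(84.0), np.float64(0.2)), (np.float64(82.0), np.float64(1.8)), (np.float64(80.0), np.float64(2.2)), (np.float64(78.0), np.float64(-0.0)), (np.float64(76.0), np.float64(1.8)), (np.float64(74.0), np.float64(9.0))]
27.2417
```

View pics/a3.png

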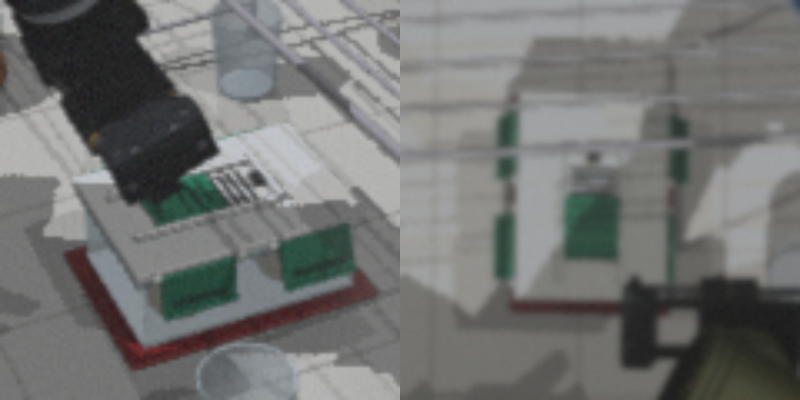

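That mattered: the near right clip is now flat (its strip is thin in the top view) and the other three are not. I'll press those the same way, with fewer steps.

```bash
sed -i 's/np.arange(96,73,-2.)/(80.,76.,74.,73.)/' act.py
python3 - <<'E'
from act import *
press(40,-1,36,8); press(40,1,36,8); press(-50,1,20,8)
import cv2
f=np.hstack([cv2.resize(capture(n)["frame"][r[0]:r[1],r[2]:r[3]],(400,400)) for n,r in(("side",(140,260,190,310)),("top",(140,260,200,320)))])
cv2.imwrite("pics/a4.png",cv2.cvtColor(f,cv2.COLOR_RGB2BGR))
E
```

```text
[(80.0, np.float64(-0.2)), (76.0, np.float64(0.9)), (74.0, np.float64(9.4))]
30.85
[(80.0, np.float64(-1.7)), (76.0, np.float64(-0.3)), (74.0, np.float64(9.7))]
34.85
[(80.0, np.float64(-0.1)), (76.0, np.float64(0.9)), (74.0, np.float64(10.6))]
38.3
```

View pics/a4.png

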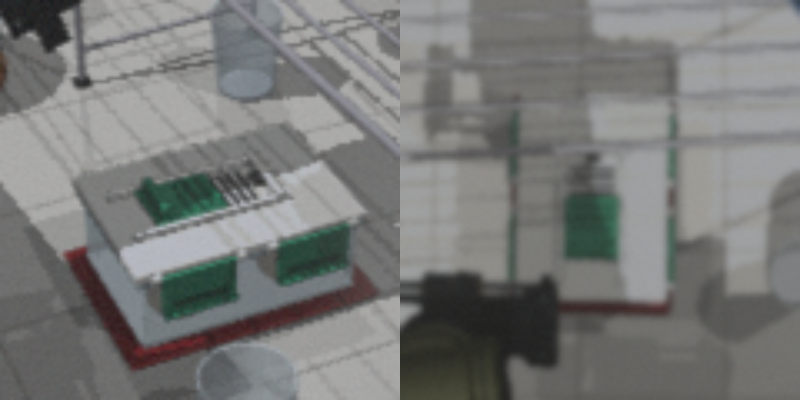

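All four clips are flat now. Next, the shutter.

Run:
```python
from act import *
R=rot(14); b=R[:,2]
T=lambda x,z:O+K@[x,0,z]-R@np.array([-10,0,78.])   # front corner; low corner 4.8 lower
ctrl.move_to(T(-84,102)-80*b,R); ctrl.move_l(T(-84,102),vel=150); f0=get_contact_force(); print("f0",f0)
for x in(-70,-60,-50,-40,-34,-30,-27,-25,-24):
    ctrl.move_l(T(x,102),vel=60); f=K.T@(get_contact_force()-f0); print(x,np.round(f,1))
    if f[0]<-16: break
ctrl.move_l(T(x-25,105),vel=120); ctrl.move_l(T(x-40,105)-120*b,vel=200); print(get_clock())
import cv2
f=np.hstack([cv2.resize(capture(n)["frame"][r[0]:r[1],r[2]:r[3]],(400,400)) for n,r in(("side",(140,260,190,310)),("top",(140,260,200,320)))])
cv2.imwrite("pics/a5.png",cv2.cvtColor(f,cv2.COLOR_RGB2BGR))
```

```text
f0 [ 0.16868407  0.29557081 -0.2136271 ]
-70 [-0.3  0.  -0.4]
-60 [-1.   0.3  0.3]
-50 [-3.6  0.4 -0.5]
-40 [-3.   0.  -1.4]
-34 [-1.6 -0.1  0.1]
-30 [-0.8 -0.3  0.6]
-27 [-1.2 -0.   0.8]
-25 [-7.1 -0.3  4.7]
-24 [-12.2   0.3   8.1]
43.35
```

View pics/a5.png

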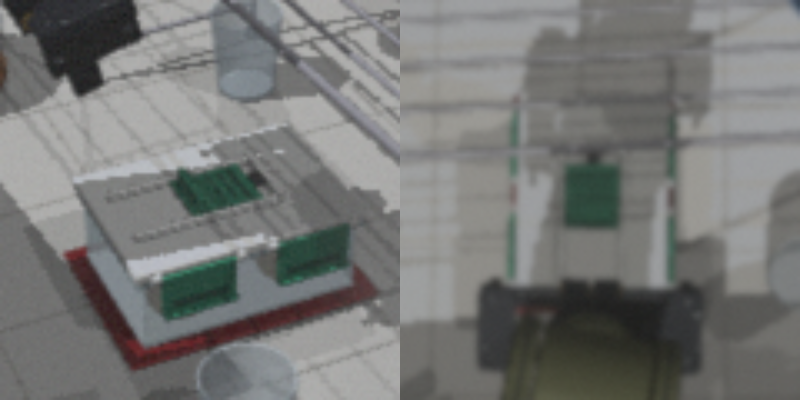

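The shutter moved about 32 mm and reached its stop (the force rose to 12 N). It stayed there, the clips are flat, and the robot is clear.

```bash
python3 -c "
from bench import *
print(ctrl.job_done(),get_clock())"
```

```text
the job is handed in; nothing more can be done
the job is handed in; nothing more can be done
```

The keeper is sealed and the job handed in at about 43 s: all four clips were pressed flat, then the vent shutter was pushed to its stop, and the last pictures show them staying put (the hand-in returned no verdict).

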